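# Gauge two tube adapters and sort them by fit

## Robot

A 6-joint arm with a two-finger parallel gripper is mounted at the origin on a cart in front of the work surface, level with it; the furniture and walls round the work are solid. World frame = base frame: x ahead of the robot, y to its left, z up, the work surface at z = 0. Lengths are in m, angles in rad, forces in N, time in s.
With the tool pointing down it reaches from about 0.25 to 0.725 m from the base axis. Payload 4 kg.
Tool frame: the origin (TCP) lies midway between the tips of the shut fingers; the grasp point (between the pads) lies 19 mm behind it; z points along the fingers, y is the line along which they close (so a half turn about z gives the same grasp; the last joint's range is limited). The gripper opens to 85 mm and grips with 20 to 120 N. Pads are 22 mm wide; open, the fingers measure 114 mm over their backs; the gripper's body (76 mm by 85 mm) begins 54 mm behind the grasp point. The pads swing forward as they close: fully open they stand 13 mm farther back than shut.
Start: joints at [1.32, 0.241, 0.005, 1.335, 0, 1.571], TCP at [0.124, 0.484, 0.231] pointing down, gripper open.
Joint ranges: [-2.72, 2.72], [-1.05, 1.87], [-1.09, 1.28], [-1.99, 2.15], [-1.42, 1.44], [-3.14, 3.14]. Speed limits (rad/s): [2.79, 2.79, 3.14, 3.14, 3.14, 3.14].

## Interface

Orientations are given as a unit quaternion [x, y, z, w].
In Python, from workcell import status, camera, get_calibration, ticket gives the robot as it stands.
- The arm moves only by the shell command python3 -m creep 'ROWS' [OPENING]. ROWS is JSON, a list of rows, each a list of 6 numbers: the shift along the world's x, y, z in cm, then the turn, a rotation vector about the world's x, y, z in degrees. A call has 1 to 8 rows; each row shifts and turns the commanded pose from where the row before left it; what a row does not reach is not made up. A row lasts 1/10 s, in which the tool goes at most 50 mm and 8.59 degrees, less where a joint would pass 70% of its speed; a pose out of reach is approached as far as the arm can. A call is refused whole if a number of a shift passes 5 or a number of a turn 8.59, either way. A call with a gripper value outside its range is refused whole. OPENING is the opening, from -1 (shut) to 1 (fully open), so that 0 is half open, set as the call begins (- or left out, the last holds). The fingers move at their own pace and stop on an object; the grip force is fixed at half the most. Time passes only in rows, so rows that do not move let the fingers close. It gives the time, the measured TCP pose, the force, the opening and the grip force at its end, in the units of the state.
- status.get_obs(): the state, without advancing time (a new reading comes with each control period).
- camera(name): name is "side" or "top" or "wrist"; returns the picture (480x640x3 uint8, red, green, blue); there is no depth.
- get_calibration(name): a dict with "fx", "fy", "cx", "cy" (pixels), "rvec" (rotation vector, rad) and "tvec" (3), from world to camera coordinates, as OpenCV has them; the wrist camera has in their place "tool_from_camera" (4x4, takes a point from camera to tool coordinates, whose origin is the TCP and whose axes are the flange's). Camera axes: x right, y down, z forward; pixel columns grow to the right and rows downward; lengths in m; the calibration is good to about 2 mm. A picture is of the moment at which its call begins: read the wrist's pose just before it. get_calibration takes no time and is no camera call.
- ticket.job_done(): hands the job in; it is judged then, once.
The state is a dict: "clock": time; "joint_pos": joint angles; "joint_vel": joint speeds; "tau": joint torques, N m; "eef_pos": TCP position; "tool_rot": TCP orientation; "ft_force": force on the tool from outside, world axes, zero at the start; "ft_torque": the same for the moment, N m; "grip_width": finger opening in m; "grasp_force": force on a finger pad.
Only numpy, scipy, OpenCV 4.12 (cv2) and the standard library are available. Lean on these libraries where they do the work, as an engineer would, in place of code of your own. Each camera call takes 0.05 s, during which the arm holds its last target. There are 200 camera calls.

## Task

Take the pin gauge from its stand and try it in the bore of each tube adapter on the check mat, first the left one and then the right one (as seen from the robot), pushing gently down until its collar rests on the adapter or it will go no farther. Then put the gauge back in its stand, set the adapter that took the gauge fully home upright in the green tray and the one that stopped it upright in the red tray. Set things down rather than drop them, and leave the specimen cup, jar and label block where they are.

Things in the scene. Friction and masses are not known exactly. Their poses are not given: they have to be found in the camera images.
- gauge: pin gauge, 120 mm, ~120 g, upright in its stand. Origin: pin tip, z up. From the tip: steel pin dia 18, 50 mm long, first 4 mm tapered; collar dia 34 (z 50-56); round black handle dia 26 (z 56-120 mm), green bands. Fully home in an adapter the collar rests on its top, tip 15 mm above the adapter's underside; stopped by the ridge, tip 40 mm above it.
- gauge_stand: fixed aluminium block 70 x 70 mm and 58 mm high on a thin 100 mm foot plate, with a vertical through hole of 24 mm in its middle. Origin: centre of its underside on the worktop, on the hole's axis. Home in it, the gauge hangs by its collar on the block's top, the tip 8 mm above the worktop.
- adapter_1: one of two outwardly identical white tube adapters: upright cylinder, diameter 54, height 65 mm, blue top rim, loose, ~160 g, on one of the mat's circles. Origin: centre of its underside, z up. Bore from the top: 21 mm wide (27 in the top 3 mm), floor 6 mm above the underside. In one of the two, not told which, a ridge hidden 25 mm below the top narrows it to 14 mm.
- adapter_2: one of two outwardly identical white tube adapters: upright cylinder, diameter 54, height 65 mm, blue top rim, loose, ~160 g, on one of the mat's circles. Origin: centre of its underside, z up. Bore from the top: 21 mm wide (27 in the top 3 mm), floor 6 mm above the underside. In one of the two, not told which, a ridge hidden 25 mm below the top narrows it to 14 mm.
- check_mat: thin fixed blue mat, 130 mm (x) by 250 mm (y), 3 mm thick, with two white circles 60 mm to either side of its centre along its y axis. Origin: its centre on the worktop; its +y is the left side as seen from the robot. An adapter on it stands with its underside at z = 3 mm.
- green_tray: fixed low square green tray, 120 x 120 mm outside, walls 4 mm thick and 14 mm high, floor about 4 mm thick. Origin: centre of its underside on the worktop.
- red_tray: fixed low square red tray, same size as the green one. Origin: centre of its underside on the worktop. The two trays swap places.
- specimen_cup: loose specimen cup with an orange lid, 66 mm in diameter, 70 mm high; bystander. Origin: centre of its underside.
- specimen_jar: loose cream specimen jar, 46 mm in diameter, 72 mm high; bystander. Origin: centre of its underside.
- label_block: loose blue and white label block, 34 x 40 x 66 mm; bystander. Origin: centre of its underside.

How it is judged:
By the outcome, as a careful person would: the job done as asked, in the order asked, and still so for the second after the job is handed in, with the robot touching nothing.
It also fails if it takes over 72 s, if anything falls off the work surface, if the arm or the gripper's body presses on something with over 40 N, if the wrist force passes 120 N, or if a joint passes its speed limit or range.

## Working session

There is one attempt and no reset: what is moved stays moved. The work goes in short steps, Python scripts to look and compute and a shell command to move; the robot and the scene stay as the last step left them, time stands still between calls to the robot, and variables do not carry over. Pictures are saved under pics/ and viewed, at most 10 in all, crops included, and the job is handed in when it is done.

```bash
mkdir -p pics; ls; python3 - <<'E'
from workcell import status, camera, get_calibration
import cv2
o=status.get_obs(); print(o)
for n in("top","side"):
    cv2.imwrite(f"pics/{n}0.png",camera(n)[:,:,::-1]); print(n,get_calibration(n))
print(get_calibration("wrist"))
E
```

```text
pics
{'clock': 0.0, 'joint_pos': array([ 1.32000906e+00,  2.41427200e-01,  3.69758967e-03,  1.33519630e+00,
       -2.95403323e-05,  1.57076770e+00]), 'joint_vel': array([ 0.00146314, -0.00086837,  0.00075143,  0.00211513, -0.00107746,
       -0.00147418]), 'tau': array([ 3.95860779e-04, -3.72320902e+01,  2.52405828e+01,  1.71754573e-02,
       -4.98907275e-05, -5.00220580e-06]), 'eef_pos': array([0.12393217, 0.48373247, 0.23039569]), 'tool_rot': array([ 1.25050997e-01,  9.92149744e-01, -1.05827835e-03, -1.18529598e-04]), 'ft_force': array([ 0.08924654, -0.11902194, -0.06446724]), 'ft_torque': array([-0.02210548, -0.04291589,  0.01298485]), 'grasp_force': 0.0, 'grip_width': 0.08589303577711058}
top {'fx': 520.4529312889247, 'fy': 520.4529312889247, 'cx': 319.46801428536156, 'cy': 240.0001393081557, 'rvec': array([ 2.1963137 , -2.016609  ,  0.21007268]), 'tvec': array([-0.02944451,  0.5505259 ,  1.28359122])}
side {'fx': 446.79003493068484, 'fy': 446.79003493068484, 'cx': 321.1656319951853, 'cy': 237.48724830832413, 'rvec': array([ 2.09658576, -0.0848958 ,  0.02678069]), 'tvec': array([-0.5400614 ,  0.08284089,  1.03914096])}
{'fx': 335.5880778157565, 'fy': 335.5880778157565, 'cx': 319.84954328506404, 'cy': 241.64050196356976, 'tool_from_camera': array([[ 6.29506420e-04, -9.54921568e-01, -2.96857546e-01,
         7.63603505e-02],
       [ 9.99999681e-01,  7.47275862e-04, -2.83245683e-04,
         7.24025708e-04],
       [ 4.92311891e-04, -2.96857273e-01,  9.54921733e-01,
        -1.42791451e-01],
       [ 0.00000000e+00,  0.00000000e+00,  0.00000000e+00,
         1.00000000e+00]])}
```

View pics/top0.png

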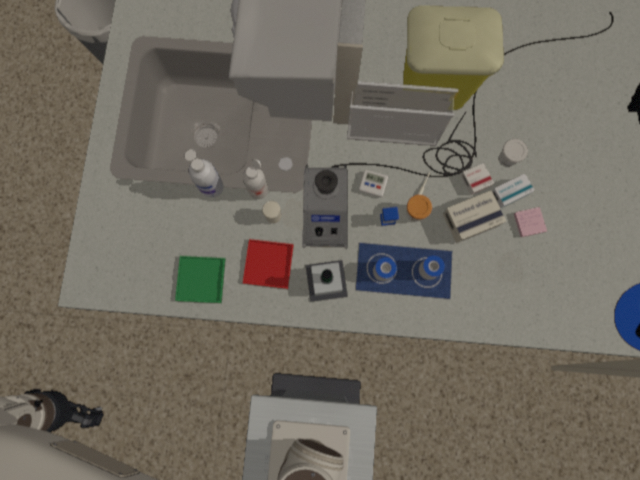

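View pics/side0.png

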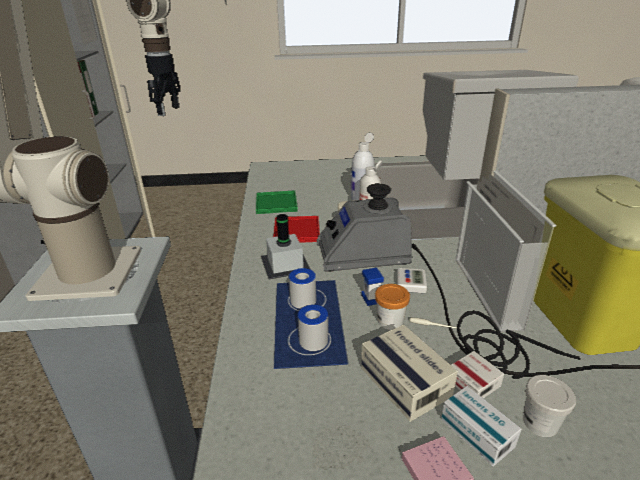

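The top picture shows the green tray around (200,280), the red tray (268,264), the stand with the gauge (326,278), the mat (404,271), adapters at (382,268) and (430,267), the block (389,216), the cup (419,207) and the jar (272,211). The side view agrees, and the mixer stands close behind the stand.

```bash
cat > h.py <<'E'
import numpy as np, cv2
from scipy.spatial.transform import Rotation as R
from workcell import status, camera, get_calibration
def cam(n):
    c=get_calibration(n)
    K=np.array([[c['fx'],0,c['cx']],[0,c['fy'],c['cy']],[0,0,1]])
    if n=="wrist":
        o=status.get_obs(); Rt=R.from_quat(o['tool_rot']).as_matrix(); T=c['tool_from_camera']
        Rw=Rt@T[:3,:3]; p=Rt@T[:3,3]+o['eef_pos']     # world from camera
        return K,Rw,p
    Rc=cv2.Rodrigues(c['rvec'])[0]
    return K,Rc.T,-Rc.T@c['tvec']
def back(C,uv,z):
    K,Rw,p=C; d=Rw@np.linalg.inv(K)@[uv[0],uv[1],1]
    return p+d*(z-p[2])/d[2]
def proj(C,X):
    K,Rw,p=C; q=K@(Rw.T@(np.asarray(X)-p)); return q[:2]/q[2]
E
python3 - <<'E'
from h import *
C=cam("top"); im=cv2.imread("pics/top0.png"); hsv=cv2.cvtColor(im,cv2.COLOR_BGR2HSV)
for nm,uv,z in [("gaugetop",(327,276),.128),("a",(382,268),.068),("b",(430,267),.068),("jar",(272,210),.072),("cup",(419,206),.07),("block",(389,216),.066)]:
    print(nm,back(C,uv,z).round(3))
def seg(lo,hi,box,z,nm):
    m=cv2.inRange(hsv,np.array(lo),np.array(hi)); k=np.zeros_like(m); x0,y0,x1,y1=box; k[y0:y1,x0:x1]=m[y0:y1,x0:x1]
    n,l,s,c=cv2.connectedComponentsWithStats(k)
    for i in range(1,n):
        if s[i,4]>40:
            mm=(l==i).astype(np.uint8); r=cv2.minAreaRect(cv2.findNonZero(mm))
            P=np.array([back(C,q,z)[:2] for q in cv2.boxPoints(r)])
            print(nm,s[i],c[i].round(1),back(C,r[0],z).round(4),"cornmean",P.mean(0).round(4),np.linalg.norm(P[1]-P[0]).round(3),np.linalg.norm(P[2]-P[1]).round(3),np.degrees(np.arctan2(*(P[1]-P[0])[::-1])).round(1))
seg((45,90,40),(85,255,255),(150,230,240,320),.014,"green")
seg((0,120,60),(8,255,255),(230,225,300,300),.014,"red")
seg((100,150,120),(125,255,255),(350,240,460,300),.068,"rim")
seg((100,100,20),(130,255,255),(350,235,460,305),.003,"mat")
seg((0,0,0),(180,80,70),(300,255,350,305),.001,"foot")
E
```

```text
gaugetop [ 0.45  -0.009  0.128]
a [ 0.49  -0.146  0.068]
b [ 0.503 -0.267  0.068]
jar [0.616 0.146 0.072]
cup [ 0.66  -0.232  0.07 ]
block [ 0.628 -0.156  0.066]
green [ 176  257   49   46 2004] [199.8 279.2] [0.4292 0.3218 0.014 ] cornmean [0.4298 0.3219] 0.118 0.123 4.6
red [ 243  239   50   50 2018] [267.7 263.5] [0.4856 0.1492 0.014 ] cornmean [0.4861 0.1493] 0.119 0.122 -0.2
rim [425 257  19  18 146] [434.  265.6] [ 0.5078 -0.2769  0.068 ] cornmean [ 0.5079 -0.2769] 0.046 0.044 -85.1
rim [377 258  19  19 150] [386.1 267.3] [ 0.4936 -0.1562  0.068 ] cornmean [ 0.4937 -0.1562] 0.046 0.046 -85.1
mat [ 357  244   94   54 3167] [404.1 270.2] [ 0.4996 -0.2121  0.003 ] cornmean [ 0.5002 -0.2119] 0.122 0.247 -1.2
foot [306 261  41  40 412] [324.  285.7] [ 0.4552 -0.0081  0.001 ] cornmean [ 0.4556 -0.008 ] 0.1 0.094 -77.3
foot [321 270  11  13 110] [326.1 275.8] [ 0.4672 -0.007   0.001 ] cornmean [ 0.4673 -0.007 ] 0.027 0.032 -85.1
```

```bash
python3 - <<'E'
import cv2
im=cv2.imread("pics/top0.png")[235:310,295:460]
cv2.imwrite("pics/crop1.png",cv2.resize(im,None,fx=4.8,fy=4.8,interpolation=cv2.INTER_CUBIC))
E
```

```text
(no output)
```

View pics/crop1.png

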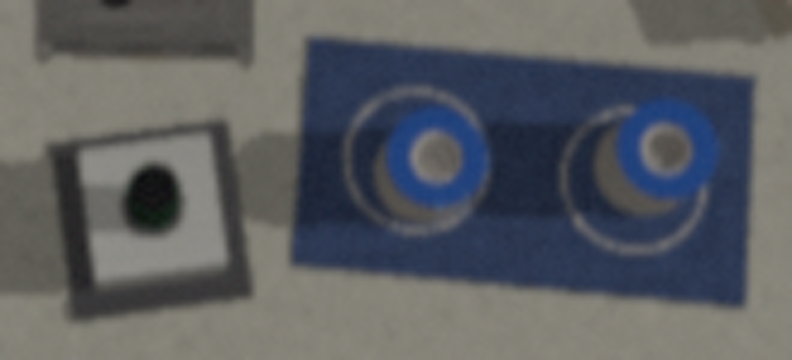

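The crop shows the rim centres at (386,267.5) and (434,266) in the full image, and the gauge handle top at about (326.7,274). This puts the adapters at about (0.494,-0.156) and (0.508,-0.277), and the gauge at about (0.454,-0.009).

```bash
python3 -m creep '[[2,-3.1,0,0,0,1.8],[2,-3.1,0,0,0,1.8],[2,-3.1,0,0,0,1.8],[2,-3.1,0,0,0,1.8],[2,-3.1,0,0,0,1.8],[2,-3.1,0,0,0,1.8],[2,-3.1,0,0,0,1.8],[2,-3.1,0,0,0,1.8]]' 1; python3 -c "
from h import *
print(status.get_obs()['joint_pos'])"
```

```text
clock: 0.9
eef_pos: [0.2844, 0.2349, 0.2311]
tool_rot: [-0.001, 1.0, -0.0, -0.0]
ft_force: [0.6, 0.1, 1.6]
grip_width: 0.0854
grasp_force: 0.0
[ 6.90366349e-01 -2.03993904e-02 -2.93678823e-01  1.29791320e+00
 -4.06097821e-05  6.88149129e-01]
```

```bash
python3 -m creep '[[1.7,-3.9,0,0,0,0],[1.7,-3.9,0,0,0,0],[1.7,-3.9,0,0,0,0],[1.7,-3.9,0,0,0,0],[1.7,-3.9,0,0,0,0],[1.7,-3.9,0,0,0,0],[1.7,-3.9,0,0,0,0],[0,0,0,0,0,0]]' 1; python3 - <<'E'
from h import *
C=cam("wrist"); im=camera("wrist")[:,:,::-1]; cv2.imwrite("pics/w1.png",im)
import pickle; pickle.dump(C,open("w1.pkl","wb"))
print(status.get_obs()['eef_pos'],status.get_obs()['clock'])
for X in [(.454,-.009,.128),(.494,-.156,.068),(.508,-.277,.068)]: print(proj(C,X).round(1))
E
```

```text
clock: 1.7
eef_pos: [0.4044, -0.0406, 0.2309]
tool_rot: [0.003, 1.0, -0.001, 0.0]
ft_force: [-0.7, 0.2, -0.0]
grip_width: 0.0854
grasp_force: 0.0
[ 0.40330211 -0.03864035  0.23074757] 1.75
[358.5 299.6]
[206.5 308.6]
[ 90.7 321.3]
```

View pics/w1.png

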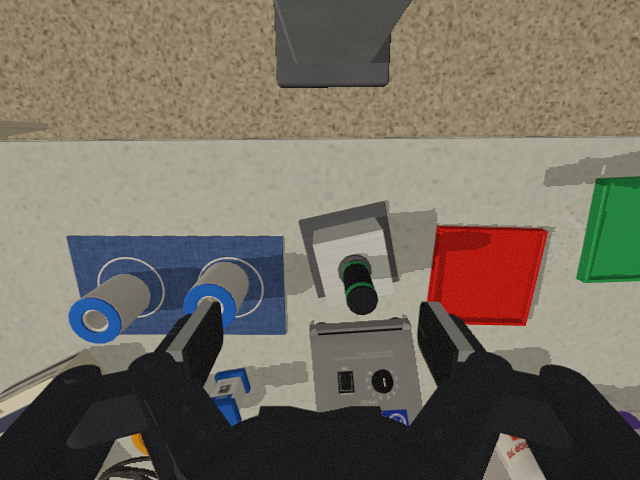

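The wrist view shows the gauge top at (361,296), the rims at (209,303) and (96,320), the stand, and the red and green trays. All lie within about 3 mm of the estimates. I take another frame with the arm settled.

```bash
cat >> h.py <<'E'
def blobs(im,lo,hi,box,amin=60):
    m=cv2.inRange(cv2.cvtColor(im,cv2.COLOR_BGR2HSV),np.array(lo),np.array(hi)); k=np.zeros_like(m); x0,y0,x1,y1=box; k[y0:y1,x0:x1]=m[y0:y1,x0:x1]
    n,l,s,c=cv2.connectedComponentsWithStats(k)
    return [(s[i],c[i],(l==i).astype(np.uint8)) for i in range(1,n) if s[i,4]>amin]
def hull(m):
    return cv2.convexHull(cv2.findNonZero(m))
def shot(n):
    C=cam(n); im=camera(n)[:,:,::-1].copy(); return C,im
E
python3 - <<'E'
from h import *
C,im=shot("wrist"); cv2.imwrite("pics/w2.png",im)
print(status.get_obs()['eef_pos'])
for s,c,m in blobs(im,(100,160,110),(125,255,255),(50,260,260,345)):
    if s[4]<300: continue
    (u,v),ax,a=cv2.fitEllipse(hull(m)); print("rim",s,u,v,ax,back(C,(u,v),.068).round(4))
for s,c,m in blobs(im,(0,0,0),(180,255,45),(325,245,395,325)):
    print("gauge dark",s,c)
g=cv2.cvtColor(im,cv2.COLOR_BGR2GRAY)
cr=im[230:330,310:410]; cv2.imwrite("pics/g2.png",cv2.resize(cr,None,fx=5,fy=5,interpolation=cv2.INTER_CUBIC))
E
```

```text
[ 0.40271336 -0.03738669  0.23073704]
rim [181 285  53  43 959] 206.99830627441406 307.9881286621094 (45.376243591308594, 53.274681091308594) [ 0.4919 -0.1528  0.068 ]
rim [  66  299   53   45 1317] 92.00557708740234 321.32806396484375 (42.503604888916016, 54.098358154296875) [ 0.5068 -0.2728  0.068 ]
gauge dark [341 265  30  28 487] [353.36755647 276.32648871]
gauge dark [345 287  30  30 691] [359.23589001 301.18523878]
```

View pics/g2.png

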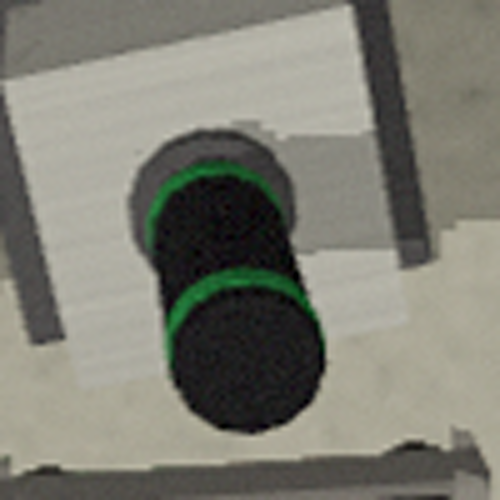

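The crop shows the gauge top disc centred at about (359.8,301.4) and the collar centred at about (352.4,272).

```bash
python3 - <<'E'
from h import *
C=cam("wrist"); print(back(C,(359.8,301.4),.128),back(C,(352.4,272),.064)); o=status.get_obs(); print(o['eef_pos'],o['tool_rot'])
T=cam("top"); print(back(T,(326.7,274),.128))
E
```

```text
[ 0.45344033 -0.00426419  0.128     ] [ 0.45407078 -0.0042977   0.064     ]
[ 0.40271336 -0.03738669  0.23073704] [ 1.16556915e-03  9.99998931e-01  2.79257085e-04 -8.37358456e-04]
[ 0.45445048 -0.00814884  0.128     ]
```

```bash
python3 -m creep '[[2.6,1.6,0,0,0,0],[2.5,1.7,0,0,0,0],[0,0,-3,0,0,0],[0,0,-4,0,0,0],[0,0,-4,0,0,0],[0,0,-2.9,0,0,0],[0,0,-1,0,0,0],[0,0,0,0,0,0]]' 1; python3 -m creep '[[0,0,0,0,0,0],[0,0,0,0,0,0]]' 1
```

```text
clock: 2.6
eef_pos: [0.4525, -0.0025, 0.0813]
tool_rot: [-0.001, 1.0, 0.0, -0.002]
ft_force: [0.2, -0.3, 0.9]
grip_width: 0.0854
grasp_force: 0.0
clock: 2.8
eef_pos: [0.4557, -0.0033, 0.0841]
tool_rot: [-0.001, 1.0, 0.0, 0.002]
ft_force: [-0.6, 0.3, -0.1]
grip_width: 0.0853
grasp_force: 0.0
```

```bash
python3 -m creep '[[0,0,0,0,0,0],[0,0,0,0,0,0],[0,0,0,0,0,0],[0,0,0,0,0,0],[0,0,0,0,0,0],[0,0,0,0,0,0],[0,0,0,0,0,0]]' -1; python3 - <<'E'
from h import *
C,im=shot("wrist"); cv2.imwrite("pics/w3.png",im); o=status.get_obs(); print(o['eef_pos'],o['tool_rot'],o['ft_torque'],proj(C,(.454,-.004,.128)),proj(C,(.454,-.004,.064)))
E
```

```text
clock: 3.5
eef_pos: [0.4544, -0.0038, 0.0827]
tool_rot: [-0.0, 1.0, -0.0, 0.0]
ft_force: [-1.0, -0.9, 4.5]
grip_width: 0.0244
grasp_force: 58.6
[ 0.45439316 -0.00380313  0.08269756] [-1.79734518e-04  9.99999904e-01 -1.48092786e-04  3.70636766e-04] [-0.1346785   0.16571455 -0.00571037] [316.87563657 367.91425559] [317.97274579 288.09421918]
```

View pics/w3.png

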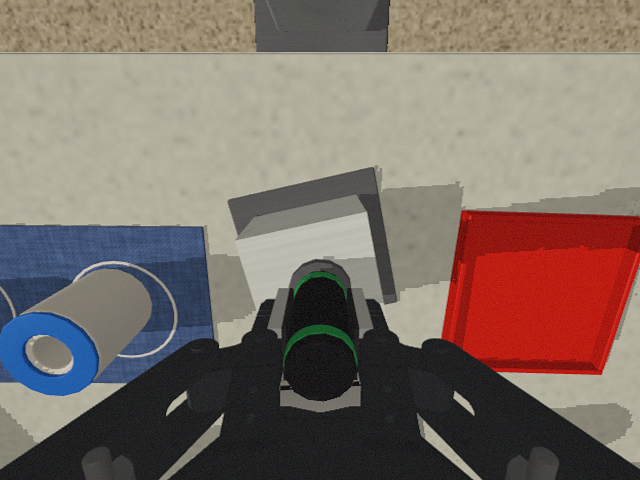

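The picture shows the gauge centred between the pads (top disc at about (320,365)), with the left adapter's rim at (50,352). I lift and move over the left adapter.

```bash
python3 -m creep '[[0,0,1,0,0,0],[0,0,3,0,0,0],[0,0,3,0,0,0],[0,0,3,0,0,0],[0,0,0,0,0,0]]' -1; python3 -m creep '[[0.8,-3,0,0,0,0],[0.8,-3,0,0,0,0],[0.8,-3,0,0,0,0],[0.8,-3,0,0,0,0],[0.6,-2.9,0,0,0,0],[0,0,0,0,0,0],[0,0,0,0,0,0],[0,0,0,0,0,0]]' -1;  python3 - <<'E'
from h import *
C,im=shot("wrist"); cv2.imwrite("pics/w4.png",im); o=status.get_obs(); print(o['eef_pos'],o['tool_rot'])
for s,c,m in blobs(im,(100,160,100),(125,255,255),(0,150,640,420)):
    if s[4]<300: continue
    (u,v),ax,a=cv2.fitEllipse(hull(m)); print("rim",s,u,v,ax,back(C,(u,v),.068).round(4))
T,im=shot("side"); cv2.imwrite("pics/s4.png",im)
for p in [(0,0,-.0747),(0,0,-.03)]: print(proj(T,o['eef_pos']+p))
E
```

```text
clock: 4.05
eef_pos: [0.4568, -0.0035, 0.1864]
tool_rot: [-0.0, 1.0, 0.0, 0.004]
ft_force: [0.7, 0.1, -1.0]
grip_width: 0.0246
grasp_force: 59.6
clock: 4.85
eef_pos: [0.4913, -0.1518, 0.1815]
tool_rot: [-0.001, 1.0, 0.001, -0.001]
ft_force: [-0.0, 0.5, -1.5]
grip_width: 0.0245
grasp_force: 59.8
[ 0.49150007 -0.15163799  0.18177841] [-7.90556476e-04  9.99999378e-01  4.01976047e-04 -6.76162707e-04]
rim [ 284  208   67   58 1945] 317.0084228515625 238.8422088623047 (62.703433990478516, 66.8460464477539) [ 0.4923 -0.1532  0.068 ]
rim [ 137  226   65   61 2314] 168.84048461914062 256.0084533691406 (59.228736877441406, 68.102783203125) [ 0.507  -0.2733  0.068 ]
rim [501 370  82  32 867] 545.13720703125 384.3431396484375 (32.97566223144531, 89.17630004882812) [0.6319 0.0569 0.068 ]
[300.5299593  258.71352026]
[299.62214086 239.17261983]
```

View pics/w4.png

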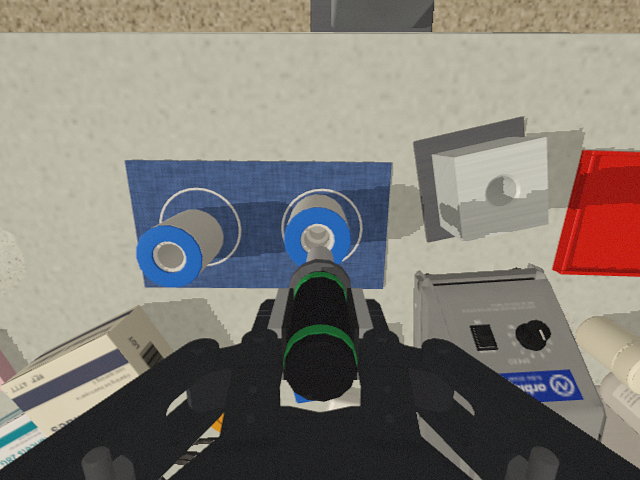

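The picture shows the gauge over the left adapter, with the rim at (317,239), the collar at about (320,268) and the pin entering the line of the bore. The right rim is at (169,256). I check the pin axis numerically.

```bash
python3 - <<'E'
from h import *
C=cam("wrist"); im=cv2.imread("pics/w4.png"); g=cv2.cvtColor(im,cv2.COLOR_BGR2GRAY)
e=status.get_obs()['eef_pos']
for z in(-.0747,-.03,-.0187,.0453): print(z,proj(C,e+[0,0,z]).round(1), proj(C,e+[.01,0,z]).round(1), proj(C,e+[0,.01,z]).round(1))
print("bore top",proj(C,(.4923,-.1532,.068)),proj(C,(.4923,-.1532,.043)))
for v in range(222,276,3): print(v,g[v,296:344:2])
E
```

```text
-0.0747 [318.7 253.7] [318.6 267.3] [333.2 253.7]
-0.03 [318.4 280.1] [318.4 296.3] [336.3 280.1]
-0.0187 [318.3 288.8] [318.3 305.8] [337.3 288.8]
0.0453 [317.6 368.6] [317.6 392.5] [346.6 368.7]
bore top [316.79163383 238.13687689] [317.03295116 229.91786786]
222 [94 92 90 91 91 93 91 96 93 92 84 87 89 94 93 90 88 93 93 94 94 92 98 90]
225 [ 91  95  93  92  95  93  83 145 188 201 200 202 204 201 171 102  92  91
  92  93  92  97  93  94]
228 [ 90  91  93  91  82 145 187 153 155 158 160 159 158 156 172 206 187  87
  92  85  93  92  94  94]
231 [ 94  86  96  77 189 173 156 127 145 162 160 163 161 157 131 143 197 205
 118  92  91  90  91  89]
234 [ 87  95  79 149 150 150 157 134 131 134 132 132 132 131 128 156 154 201
 204  82  91  93  94  89]
237 [ 90  92  86 160 132 124 159 157 137 130 133 133 131 133 156 156 130 202
 205 120  91  95  92  88]
240 [ 94  93 107 158 137 126 128 154 163 159 161 164 160 158 158 135 161 195
 208 160  93  94  92  90]
243 [ 94  90  75 162 149 127 126 130 132 139 141 147 140 134 130 156 177 206
 205 115  90  92  93  92]
246 [ 93  90  87 109 188 163 127 130 13
[... 190 characters left out ...]
9  76 149 151 139 132 124 116 117 116 117 113 114 112
  92  91  96  92  94  92]
255 [ 93  91  91  89  92  85 149 148 138 133 124 119 112 115 114 114 107 109
 108  95  89  92  92  95]
258 [ 91  90  91  91  91 114 154 148 140 135 108 124 120 118 119 114 114 113
 112  92  90  92  94  84]
261 [ 91  90  91  88  93 140 109  67  56  57  53  54  54  55  58  53  55  53
  92 100  92  90  88 123]
264 [94 95 93 70 66 64 66 83 95 93 89 91 92 91 93 93 90 86 58 54 56 74 83 84]
267 [85 77 68 89 91 93 90 92 91 91 93 90 89 65 68 70 70 67 66 72 70 54 56 69]
270 [72 80 93 93 87 90 92 93 95 90 88 95 86 41 63 70 69 68 71 64 71 65 67 58]
273 [93 87 88 90 87 89 68 62 76 72 70 67 69 62 70 66 70 50 64 68 70 66 71 70]
```

```bash
python3 -m creep '[[0,-0.15,-1,0,0,0],[0,0,-1,0,0,0],[0,0,-1,0,0,0],[0,0,0,0,0,0],[0,0,-0.5,0,0,0],[0,0,-0.5,0,0,0],[0,0,-0.5,0,0,0],[0,0,-0.5,0,0,0]]' -1;python3 -m creep '[[0,0,0,0,0,0],[0,0,0,0,0,0]]'
```

```text
clock: 5.75
eef_pos: [0.4922, -0.1542, 0.132]
tool_rot: [-0.0, 1.0, -0.0, 0.0]
ft_force: [-0.0, 0.1, -2.1]
grip_width: 0.0248
grasp_force: 59.8
clock: 5.95
eef_pos: [0.492, -0.1542, 0.1322]
tool_rot: [-0.0, 1.0, 0.0, -0.0]
ft_force: [0.5, -0.4, -2.4]
grip_width: 0.0247
grasp_force: 59.8
```

```bash
python3 -m creep '[[0,0,-0.4,0,0,0],[0,0,-0.4,0,0,0],[0,0,-0.3,0,0,0],[0,0,-0.2,0,0,0],[0,0,-0.2,0,0,0],[0,0,-0.1,0,0,0],[0,0,0,0,0,0]]' -1;python3 -m creep '[[0,0,-0.2,0,0,0],[0,0,-0.2,0,0,0],[0,0,0,0,0,0]]'
```

```text
clock: 6.65
eef_pos: [0.492, -0.154, 0.1163]
tool_rot: [-0.0, 1.0, 0.0, -0.0]
ft_force: [-1.0, 0.5, -0.4]
grip_width: 0.0248
grasp_force: 59.8
clock: 6.95
eef_pos: [0.4927, -0.1541, 0.1153]
tool_rot: [-0.0, 1.0, -0.0, 0.001]
ft_force: [-4.8, 3.0, 15.8]
grip_width: 0.0249
grasp_force: 61.8
```

```bash
python3 -m creep '[[0,0,-0.1,0,0,0],[0,0,0,0,0,0],[0,0,0,0,0,0]]'; python3 -c "
from h import *
o=status.get_obs();print(o['eef_pos'],o['ft_force'],o['ft_torque'])
T,im=shot('side');x0,y0=250,200;cv2.imwrite('pics/s5.png',cv2.resize(im[y0:y0+150,x0:x0+150],None,fx=4,fy=4,interpolation=cv2.INTER_CUBIC))
for z in(.068,.093,.099):print(z,proj(T,(.492,-.154,z)))"
```

```text
clock: 7.25
eef_pos: [0.4929, -0.1541, 0.1152]
tool_rot: [-0.0, 1.0, -0.0, 0.002]
ft_force: [-6.8, 2.1, 20.5]
grip_width: 0.025
grasp_force: 62.2
[ 0.49289869 -0.15407488  0.11516023] [-6.80016331  2.10984207 20.52999852] [0.80988805 1.71035349 0.03450372]
0.068 [301.57416239 275.65711867]
0.093 [301.09705794 265.30882756]
0.099 [300.98052997 262.78136145]
```

View pics/s5.png

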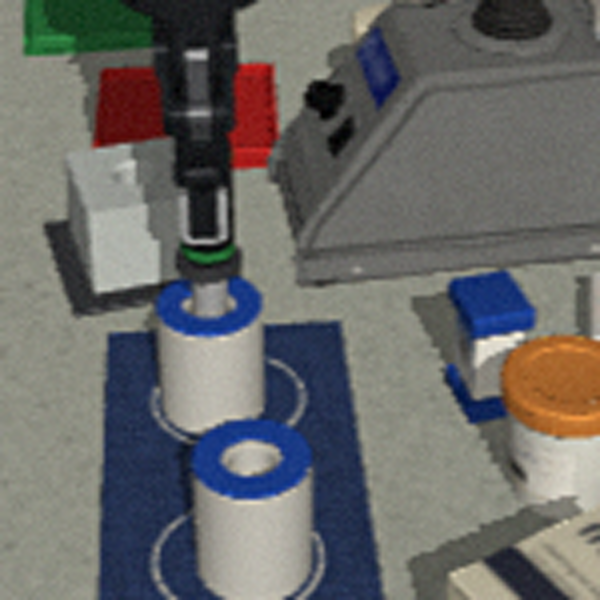

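The side crop shows the pin in the left adapter's bore with the collar held well above the rim (collar at about (210,268), rim at (211,304)), about 25 mm. The left adapter stops the gauge. I withdraw and go on to the right one.

```bash
python3 -m creep '[[0,0,0.5,0,0,0],[0,0,1,0,0,0],[0,0,1.5,0,0,0],[0,0,2,0,0,0],[0,0,2,0,0,0],[0,0,0,0,0,0]]' -1; python3 -m creep '[[0.4,-3,0,0,0,0],[0.4,-3,0,0,0,0],[0.4,-3,0,0,0,0],[0.3,-3,0,0,0,0],[0,0,0,0,0,0],[0,0,0,0,0,0],[0,0,0,0,0,0],[0,0,0,0,0,0]]' -1;  python3 - <<'E'
from h import *
C,im=shot("wrist"); cv2.imwrite("pics/w6.png",im); e=status.get_obs()['eef_pos']; print(e)
for s,c,m in blobs(im,(100,160,100),(125,255,255),(200,150,540,420)):
    if s[4]<300: continue
    (u,v),ax,a=cv2.fitEllipse(hull(m)); print("rim",s,u,v,ax,back(C,(u,v),.068).round(4))
g=cv2.cvtColor(im,cv2.COLOR_BGR2GRAY)
for z in(-.0747,-.03): print(z,proj(C,e+[0,0,z]).round(1))
for v in range(240,268,3): print(v,g[v,296:344:2])
E
```

```text
clock: 7.9
eef_pos: [0.4942, -0.1549, 0.1842]
tool_rot: [-0.0, 1.0, -0.001, 0.003]
ft_force: [1.4, -0.2, -1.6]
grip_width: 0.0247
grasp_force: 59.8
clock: 8.7
eef_pos: [0.5069, -0.273, 0.181]
tool_rot: [-0.001, 1.0, 0.0, -0.0]
ft_force: [0.1, -0.0, -1.1]
grip_width: 0.0249
grasp_force: 59.7
[ 0.50705622 -0.27312631  0.18120967]
rim [ 438  188   68   66 2575] 471.5723876953125 220.54885864257812 (62.469879150390625, 71.25104522705078) [ 0.4926 -0.1534  0.068 ]
rim [ 284  206   68   59 1994] 317.99951171875 237.70960998535156 (63.25920867919922, 66.91572570800781) [ 0.5069 -0.2737  0.068 ]
rim [406 319  39  27 340] 418.2445068359375 332.2756042480469 (22.2399845123291, 56.76149368286133) [ 0.5926 -0.1863  0.068 ]
-0.0747 [318.5 253.9]
-0.03 [318.3 280.4]
240 [ 86  83  83 141 147 120 120 122 123 123 123 126 124 128 123 122 155 169
 201 182  84  85  88  89]
243 [ 85  85  84 119 150 129 120 124 123 125 126 123 123 122 127 146 165 192
 195 150  89  84  90  84]
246 [ 84  88  84  69 142 148 142 123 125 123 121 111 106 111 133 157 183 196
 173  90  87  88  85  88]
249 [ 86  84  88  83  73 142 152 150 140 125 115 109 107 109 111 103 131 166
  93  85  84  83  82  84]
252 [ 86  86  88  83  84  82 135 138 134 125 114 114 107 104 107 106 104 100
  86  86  87  85  85  87]
255 [ 85  85  84  85  87  82 144 140 132 124 117 110 105 106 107 106 105 106
  99  86  85  85  82  84]
258 [ 86  86  82  86  88  99 147 139 133 123 101 111 111 106 108 109 101 103
 101  88  82  83  87  86]
261 [ 87  89  85  87  89 132 104  67  52  52  51  51  47  54  48  50  48  47
  77  93  87  85  83  82]
264 [83 85 92 69 60 58 61 80 86 83 81 84 86 91 86 83 82 75 56 50 54 66 84 83]
267 [86 81 61 84 86 84 84 87 84 81 81 84 74 65 65 60 63 66 62 65 63 56 49 63]
```

```bash
python3 -m creep '[[0,-0.1,-1,0,0,0],[0,0,-1,0,0,0],[0,0,-1,0,0,0],[0,0,0,0,0,0],[0,0,-0.5,0,0,0],[0,0,-0.5,0,0,0],[0,0,-0.5,0,0,0],[0,0,-0.5,0,0,0]]' -1;python3 -m creep '[[0,0,-0.4,0,0,0],[0,0,-0.4,0,0,0],[0,0,-0.3,0,0,0],[0,0,-0.2,0,0,0],[0,0,-0.2,0,0,0],[0,0,-0.1,0,0,0],[0,0,0,0,0,0]]';python3 -m creep '[[0,0,-0.2,0,0,0],[0,0,-0.2,0,0,0],[0,0,-0.1,0,0,0],[0,0,0,0,0,0]]'
```

```text
clock: 9.55
eef_pos: [0.507, -0.2751, 0.131]
tool_rot: [-0.0, 1.0, 0.0, -0.0]
ft_force: [0.1, 0.3, -1.0]
grip_width: 0.0247
grasp_force: 59.7
clock: 10.25
eef_pos: [0.507, -0.2751, 0.1152]
tool_rot: [-0.0, 1.0, 0.0, -0.0]
ft_force: [0.2, 1.0, -1.9]
grip_width: 0.0248
grasp_force: 59.7
clock: 10.65
eef_pos: [0.507, -0.2751, 0.11]
tool_rot: [-0.0, 1.0, 0.0, -0.0]
ft_force: [-0.2, 0.8, -2.2]
grip_width: 0.0247
grasp_force: 59.7
```

```bash
python3 -m creep '[[0,0,-0.4,0,0,0],[0,0,-0.4,0,0,0],[0,0,-0.4,0,0,0],[0,0,-0.3,0,0,0],[0,0,-0.2,0,0,0],[0,0,-0.1,0,0,0],[0,0,0,0,0,0]]';python3 -m creep '[[0,0,-0.1,0,0,0],[0,0,-0.1,0,0,0],[0,0,0,0,0,0]]';python3 -m creep '[[0,0,-0.1,0,0,0],[0,0,-0.1,0,0,0],[0,0,0,0,0,0]]'
```

```text
clock: 11.35
eef_pos: [0.5072, -0.2752, 0.0928]
tool_rot: [-0.0, 1.0, -0.0, 0.0]
ft_force: [-0.7, 0.2, 1.9]
grip_width: 0.0246
grasp_force: 60.2
clock: 11.65
eef_pos: [0.5074, -0.2753, 0.0927]
tool_rot: [-0.0, 1.0, -0.0, 0.001]
ft_force: [-4.5, 2.3, 11.4]
grip_width: 0.025
grasp_force: 61.2
clock: 11.95
eef_pos: [0.5077, -0.2754, 0.0926]
tool_rot: [-0.0, 1.0, -0.001, 0.002]
ft_force: [-6.9, 3.5, 21.2]
grip_width: 0.0247
grasp_force: 62.1
```

```bash
python3 -m creep '[[0,0,0.5,0,0,0],[0,0,1,0,0,0],[0,0,2,0,0,0],[0,0,2,0,0,0],[0,0,2,0,0,0],[0,0,2,0,0,0],[0,0,0,0,0,0]]' -1; python3 -m creep '[[-0.65,3.4,0,0,0,0],[-0.65,3.4,0,0,0,0],[-0.65,3.4,0,0,0,0],[-0.65,3.4,0,0,0,0],[-0.65,3.4,0,0,0,0],[-0.65,3.4,0,0,0,0],[-0.65,3.4,0,0,0,0],[-0.7,3.3,0,0,0,0]]' -1; python3 -m creep '[[0,0,0,0,0,0],[0,0,0,0,0,0],[0,0,0,0,0,0]]';  python3 - <<'E'
from h import *
C,im=shot("wrist"); cv2.imwrite("pics/w7.png",im); e=status.get_obs()['eef_pos']; print(e,status.get_obs()['clock'])
for s,c,m in blobs(im,(100,160,100),(125,255,255),(0,150,300,420)):
    if s[4]<300: continue
    (u,v),ax,a=cv2.fitEllipse(hull(m)); print("rim",s,u,v,ax,back(C,(u,v),.068).round(4))
im4=cv2.imread("pics/w4.png")
K,Rw,p=C
C4=(K,Rw,p+np.array([.4915,-.1516,.1818])-e)
print("hole from w4 rough",back(C4,(503,190),.058))
g=cv2.cvtColor(im4,cv2.COLOR_BGR2GRAY); 
for v in range(168,212,3): print(v,g[v,476:532:2])
E
```

```text
clock: 12.65
eef_pos: [0.5091, -0.2762, 0.1864]
tool_rot: [-0.0, 1.0, -0.002, 0.003]
ft_force: [0.6, -0.8, -0.5]
grip_width: 0.0247
grasp_force: 59.8
clock: 13.45
eef_pos: [0.4537, -0.0028, 0.1821]
tool_rot: [-0.0, 1.0, 0.0, -0.001]
ft_force: [0.0, 0.3, -1.0]
grip_width: 0.0247
grasp_force: 59.8
clock: 13.75
eef_pos: [0.4546, -0.0047, 0.1828]
tool_rot: [0.0, 1.0, -0.0, -0.0]
ft_force: [0.5, 0.0, -1.6]
grip_width: 0.0243
grasp_force: 59.8
[ 0.45466254 -0.00494671  0.18284562] 13.8
rim [ 109  252   66   59 2196] 141.32554626464844 280.7278137207031 (56.18366622924805, 67.24859619140625) [ 0.4927 -0.1529  0.068 ]
rim [   0  269   36   56 1136] 4.091764450073242 296.52972412109375 (51.015926361083984, 65.81444549560547) [ 0.5073 -0.2715  0.068 ]
hole from w4 rough [ 0.45501417 -0.00539861  0.058     ]
168 [194 195 194 193 193 192 192 190 192 192 192 191 195 196 196 196 195 197
 195 193 195 194 191 190 191 190 191 194]
171 [192 191 191 193 192 192 193 195 193 195 195 195 195 193 194 192 192 190
 190 192 192 194 195 197 196 195 192 192]
174 [195 194 195 195 195 192 193 192 190 191 191 192 
[... 793 characters left out ...]
195 196 188 133 123 124 122 121 123 126 123 121 118 127 177 174
 175 180 219 225 194 194 196 173 153 152]
198 [194 191 190 188 192 153 123 124 127 129 124 126 127 124 123 122 122 120
 126 154 155 161 160 155 156 152 154 152]
201 [155 157 157 156 160 147 141 130 130 130 125 124 127 126 128 122 127 132
 145 146 152 152 152 155 154 153 152 154]
204 [149 151 151 149 152 152 149 147 135 129 127 130 129 126 126 133 147 148
 150 150 151 150 152 150 148 148 145 147]
207 [151 151 148 149 149 148 149 150 148 147 149 150 151 149 148 146 147 151
 147 143 145 145 152 153 151 152 153 153]
210 [148 151 149 150 150 152 154 151 149 148 147 148 147 149 151 152 152 150
 154 151 152 151 150 148 147 148 149 150]
```

```bash
python3 -m creep '[[0,0,-1.5,0,0,0],[0,0,-1.5,0,0,0],[0,0,-1,0,0,0],[0,0,-0.5,0,0,0],[0,0,-0.7,0,0,0],[0,0,-0.7,0,0,0],[0,0,-0.7,0,0,0],[0,0,0,0,0,0]]' -1;python3 -m creep '[[0,0,-1,0,0,0],[0,0,-1,0,0,0],[0,0,-0.7,0,0,0],[0,0,-0.3,0,0,0],[0,0,-0.2,0,0,0],[0,0,-0.1,0,0,0],[0,0,0,0,0,0]]'
```

```text
clock: 14.6
eef_pos: [0.4539, -0.0041, 0.1164]
tool_rot: [-0.0, 1.0, 0.0, -0.001]
ft_force: [0.3, -0.1, -1.0]
grip_width: 0.0247
grasp_force: 59.8
clock: 15.3
eef_pos: [0.4548, -0.0042, 0.0844]
tool_rot: [-0.0, 1.0, -0.0, 0.0]
ft_force: [-1.4, 0.3, -0.8]
grip_width: 0.0244
grasp_force: 59.8
```

```bash
python3 -m creep '[[0,0,-0.1,0,0,0],[0,0,-0.1,0,0,0],[0,0,0,0,0,0],[0,0,0,0,0,0]]'
```

```text
clock: 15.7
eef_pos: [0.4549, -0.0041, 0.0827]
tool_rot: [-0.0, 1.0, -0.0, 0.0]
ft_force: [-0.4, -0.1, 2.1]
grip_width: 0.0247
grasp_force: 60.3
```

```bash
python3 -m creep '[[0,0,0,0,0,0],[0,0,0,0,0,0],[0,0,0,0,0,0],[0,0,0,0,0,0],[0,0,0,0,0,0],[0,0,0,0,0,0]]' 1; python3 -m creep '[[0,0,1,0,0,0],[0,0,3,0,0,0],[0,0,4,0,0,0],[0,0,4,0,0,0],[0,0,0,0,0,0],[0,0,0,0,0,0],[0,0,0,0,0,0]]' 1;  python3 - <<'E'
from h import *
C,im=shot("wrist"); cv2.imwrite("pics/w8.png",im); e=status.get_obs()['eef_pos']; print(e,status.get_obs()['clock'],status.get_obs()['ft_force'])
for s,c,m in blobs(im,(100,160,100),(125,255,255),(0,150,300,420)):
    if s[4]<300: continue
    (u,v),ax,a=cv2.fitEllipse(hull(m)); print("rim",s,u,v,ax,back(C,(u,v),.068).round(4))
for z in(.128,.064): print(proj(C,(.4535,-.0043,z)))
for s,c,m in blobs(im,(0,120,60),(8,255,255),(330,100,640,420),1000):
    r=cv2.minAreaRect(hull(m)); P=np.array([back(C,q,.014)[:2] for q in cv2.boxPoints(r)]); print("red",s,P.round(4).tolist(),P.mean(0))
for s,c,m in blobs(im,(45,90,40),(85,255,255),(500,100,640,420),300): print("green",s)
E
```

```text
clock: 16.3
eef_pos: [0.4546, -0.0041, 0.0823]
tool_rot: [-0.0, 1.0, -0.0, -0.0]
ft_force: [-0.6, 0.9, 0.9]
grip_width: 0.0853
grasp_force: 0.0
clock: 17.0
eef_pos: [0.4539, -0.0042, 0.2017]
tool_rot: [-0.0, 1.0, -0.0, -0.001]
ft_force: [-0.5, -0.2, -0.9]
grip_width: 0.0855
grasp_force: 0.0
[ 0.45361391 -0.00414759  0.20125827] 17.05 [-0.63835042  1.31683759  0.11685532]
rim [ 121  246   62   55 1935] 151.45729064941406 272.93316650390625 (53.245521545410156, 62.73688888549805) [ 0.4927 -0.153   0.068 ]
rim [   0  261   51   54 1586] 20.772418975830078 287.58282470703125 (48.73503875732422, 63.50423049926758) [ 0.5071 -0.2729  0.068 ]
[318.51874507 253.67832981]
[318.81912046 229.29550061]
red [  403   187   136   115 12982] [[0.5444, 0.0867], [0.4228, 0.0817], [0.4273, 0.2115], [0.5499, 0.2308]] [0.4861033  0.15269818]
green [ 571  132   69  121 6892]
```

View pics/w8.png

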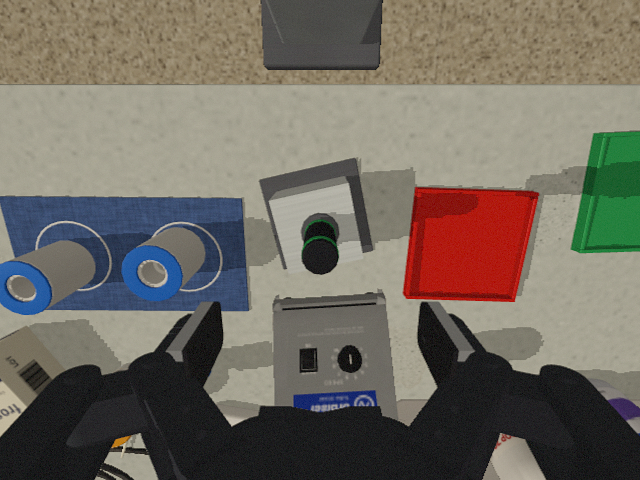

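The gauge is back home and upright (top disc at (320,254), collar at (320,229), as predicted). The red tray is centred at about (470,243) and both adapters are still standing. Next I pick up the left adapter for the red tray.

```bash
python3 -m creep '[[0.9,-3.7,0,0,0,0],[1,-3.8,0,0,0,0],[1,-3.7,0,0,0,0],[1,-3.7,0,0,0,0],[0,0,-2,0,0,0],[0,0,-4,0,0,0],[0,0,-4,0,0,0],[0,0,0,0,0,0]]' 1; python3 -m creep '[[0,0,0,0,0,0],[0,0,-3,0,0,0],[0,0,-3,0,0,0],[0,0,-1.4,0,0,0],[0,0,-0.5,0,0,0],[0,0,0,0,0,0],[0,0,0,0,0,0]]' 1
```

```text
clock: 17.85
eef_pos: [0.4877, -0.1515, 0.0957]
tool_rot: [-0.0, 1.0, 0.002, -0.007]
ft_force: [-0.3, 0.3, -0.1]
grip_width: 0.0853
grasp_force: 0.0
clock: 18.55
eef_pos: [0.4953, -0.1536, 0.0252]
tool_rot: [-0.0, 1.0, -0.001, 0.002]
ft_force: [1.0, 0.4, -0.1]
grip_width: 0.0855
grasp_force: 0.0
```

```bash
python3 -m creep '[[0,0,-0.2,0,0,0],[0,0,0,0,0,0],[0,0,0,0,0,0],[0,0,0,0,0,0],[0,0,0,0,0,0],[0,0,0,0,0,0]]' -1; python3 -m creep '[[0,0,0.5,0,0,0],[0,0,1.5,0,0,0],[0,0,3,0,0,0],[0,0,3,0,0,0],[0,0,3,0,0,0],[0,0,3,0,0,0],[0,0,1,0,0,0],[0,0,0,0,0,0]]' -1
```

```text
clock: 19.15
eef_pos: [0.4944, -0.1534, 0.0225]
tool_rot: [-0.0, 1.0, -0.0, 0.001]
ft_force: [-1.3, -0.2, 6.0]
grip_width: 0.0532
grasp_force: 63.0
clock: 19.95
eef_pos: [0.4945, -0.1534, 0.1726]
tool_rot: [-0.0, 1.0, -0.0, 0.002]
ft_force: [-0.4, -0.2, -2.1]
grip_width: 0.0532
grasp_force: 63.4
```

```bash
python3 -m creep '[[-1.2,3.8,0,0,0,0],[-1.2,3.8,0,0,0,0],[-0.6,3.8,0,0,0,0],[0,3.8,0,0,0,0],[0,3.8,0,0,0,0],[0.5,3.8,0,0,0,0],[0.8,3.8,0,0,0,0],[0.9,4,0,0,0,0]]' -1; python3 -m creep '[[0,0,-1,0,0,0],[0,0,-3,0,0,0],[0,0,-4,0,0,0],[0,0,-3,0,0,0],[0,0,-1.5,0,0,0],[0,0,0,0,0,0],[0,0,0,0,0,0]]' -1; python3 - <<'E'
from h import *
C,im=shot("wrist"); cv2.imwrite("pics/w9.png",im); e=status.get_obs()['eef_pos']; print(e)
m=cv2.inRange(cv2.cvtColor(im,cv2.COLOR_BGR2HSV),np.array((0,120,50)),np.array((8,255,255)))
n,l,s,c=cv2.connectedComponentsWithStats(m)
for i in range(1,n):
    if s[i,4]>800: print(s[i], back(C,(s[i,0],s[i,1]+30),.014), back(C,(s[i,0]+s[i,2],s[i,1]+30),.014),back(C,(320,s[i,1]),.014))
E
```

```text
clock: 20.75
eef_pos: [0.4841, 0.1538, 0.1689]
tool_rot: [-0.0, 1.0, -0.001, -0.002]
ft_force: [0.9, -0.8, -0.8]
grip_width: 0.0535
grasp_force: 63.7
clock: 21.45
eef_pos: [0.4844, 0.1521, 0.0451]
tool_rot: [-0.0, 1.0, -0.001, -0.001]
ft_force: [1.1, -0.3, -1.5]
grip_width: 0.0535
grasp_force: 63.9
[0.48551586 0.15248179 0.04619982]
[  205   171   232   155 21899] [0.44002853 0.09265179 0.014     ] [0.43991967 0.21407124 0.014     ] [0.42454665 0.15285381 0.014     ]
```

```bash
python3 -m creep '[[0,0,-0.8,0,0,0],[0,0,-0.7,0,0,0],[0,0,-0.4,0,0,0],[0,0,-0.2,0,0,0],[0,0,0,0,0,0],[0,0,0,0,0,0]]' -1;python3 -m creep '[[0,0,-0.1,0,0,0],[0,0,-0.1,0,0,0],[0,0,0,0,0,0]]' -1
```

```text
clock: 22.1
eef_pos: [0.4857, 0.1529, 0.0254]
tool_rot: [-0.0, 1.0, 0.0, 0.0]
ft_force: [-0.5, -0.9, -1.5]
grip_width: 0.0532
grasp_force: 63.9
clock: 22.4
eef_pos: [0.4858, 0.153, 0.0235]
tool_rot: [-0.0, 1.0, 0.0, 0.0]
ft_force: [-0.1, -0.2, -0.2]
grip_width: 0.0528
grasp_force: 63.9
```

```bash
python3 -m creep '[[0,0,-0.1,0,0,0],[0,0,0,0,0,0],[0,0,0,0,0,0]]' -1
```

```text
clock: 22.7
eef_pos: [0.4858, 0.153, 0.0235]
tool_rot: [-0.0, 1.0, 0.0, 0.001]
ft_force: [-2.5, -0.3, 7.5]
grip_width: 0.0533
grasp_force: 64.6
```

```bash
python3 -m creep '[[0,0,0,0,0,0],[0,0,0,0,0,0],[0,0,0,0,0,0],[0,0,0,0,0,0],[0,0,0,0,0,0],[0,0,0.5,0,0,0],[0,0,1.5,0,0,0]]' 1; python3 -m creep '[[0,0,3,0,0,0],[0,0,4,0,0,0],[0,0,4,0,0,0],[0,0,4,0,0,0],[0,0,0,0,0,0],[0,0,0,0,0,0],[0,0,0,0,0,0]]' 1; python3 - <<'E'
from h import *
C,im=shot("wrist"); cv2.imwrite("pics/w10.png",im); o=status.get_obs(); print(o['eef_pos'],o['clock'])
for s,c,m in blobs(im,(100,160,100),(125,255,255),(230,100,420,400),400):
    (u,v),ax,a=cv2.fitEllipse(hull(m)); print("rim",s,u,v,ax,back(C,(u,v),.069).round(4))
for s,c,m in blobs(im,(45,90,40),(85,255,255),(400,50,640,420),1500):
    P=cv2.approxPolyDP(hull(m),8,True)[:,0]; W=np.array([back(C,q,.014)[:2] for q in P]); print("green",s,W.round(3).tolist(),W.mean(0))
E
```

```text
clock: 23.4
eef_pos: [0.4842, 0.1524, 0.0414]
tool_rot: [-0.0, 1.0, -0.001, -0.002]
ft_force: [-0.1, 0.3, -0.6]
grip_width: 0.0853
grasp_force: 0.0
clock: 24.1
eef_pos: [0.4848, 0.1526, 0.1913]
tool_rot: [-0.0, 1.0, -0.0, -0.001]
ft_force: [1.1, 0.2, 0.1]
grip_width: 0.0854
grasp_force: 0.0
[0.48450861 0.15251537 0.19085885] 24.15
rim [ 289  204   64   61 2214] 320.50885009765625 234.17855834960938 (61.44275665283203, 63.4436149597168) [0.4843 0.1538 0.069 ]
green [  432    91   150   136 17500] [[0.369, 0.382], [0.487, 0.386], [0.488, 0.263], [0.374, 0.26]] [0.42978163 0.32272842]
```

```bash
python3 -m creep '[[-0.5,-4.3,0,0,0,0],[-0.5,-4.3,0,0,0,0],[-0.5,-4.3,0,0,0,0],[0,-4.3,0,0,0,0],[0,-4.3,0,0,0,0],[0.5,-4.3,0,0,0,0],[1,-4.3,0,0,0,0],[1,-4.3,0,0,0,0]]' 1; python3 -m creep '[[0.6,-4.1,0,0,0,0],[0.6,-4.1,0,0,0,0],[0,0,0,0,0,0],[0,0,0,0,0,0],[0,0,0,0,0,0],[0,0,0,0,0,0]]' 1; python3 - <<'E'
from h import *
C,im=shot("wrist"); cv2.imwrite("pics/w11.png",im); o=status.get_obs(); print(o['eef_pos'],o['clock'])
for s,c,m in blobs(im,(100,160,100),(125,255,255),(230,100,420,400),400):
    (u,v),ax,a=cv2.fitEllipse(hull(m)); print("rim",s,u,v,ax,back(C,(u,v),.068).round(4))
E
```

```text
clock: 24.95
eef_pos: [0.4946, -0.1926, 0.1907]
tool_rot: [-0.0, 1.0, 0.001, -0.001]
ft_force: [0.9, 0.3, 0.4]
grip_width: 0.0853
grasp_force: 0.0
clock: 25.55
eef_pos: [0.5073, -0.2717, 0.1919]
tool_rot: [-0.001, 1.0, 0.0, -0.001]
ft_force: [0.9, -0.0, -0.3]
grip_width: 0.085
grasp_force: 0.0
[ 0.50748401 -0.27176151  0.19221098] 25.6
rim [ 284  203   65   62 2265] 315.8532409667969 233.96139526367188 (61.50689697265625, 64.21061706542969) [ 0.5072 -0.2742  0.068 ]
```

```bash
python3 -m creep '[[0,-0.2,-2,0,0,0],[0,0,-4,0,0,0],[0,0,-3,0,0,0],[0,0,-3,0,0,0],[0,0,-2.5,0,0,0],[0,0,-1.5,0,0,0],[0,0,-0.9,0,0,0],[0,0,0,0,0,0]]' 1; python3 -m creep '[[0,0,0,0,0,0],[0,0,0,0,0,0]]' 1; python3 -m creep '[[0,0,0,0,0,0],[0,0,0,0,0,0],[0,0,0,0,0,0],[0,0,0,0,0,0],[0,0,0,0,0,0],[0,0,0,0,0,0]]' -1; python3 -m creep '[[0,0,0.5,0,0,0],[0,0,1.5,0,0,0],[0,0,3,0,0,0],[0,0,3,0,0,0],[0,0,3,0,0,0],[0,0,3,0,0,0],[0,0,1,0,0,0],[0,0,0,0,0,0]]' -1
```

```text
clock: 26.4
eef_pos: [0.5069, -0.274, 0.0224]
tool_rot: [-0.001, 1.0, 0.001, -0.001]
ft_force: [-0.5, -0.0, -0.2]
grip_width: 0.0857
grasp_force: 0.0
clock: 26.6
eef_pos: [0.5086, -0.2755, 0.0247]
tool_rot: [-0.0, 1.0, -0.001, 0.001]
ft_force: [-0.0, -0.3, 0.4]
grip_width: 0.0854
grasp_force: 0.0
clock: 27.2
eef_pos: [0.5084, -0.2756, 0.0244]
tool_rot: [-0.0, 1.0, -0.0, 0.001]
ft_force: [-0.7, -0.2, 5.1]
grip_width: 0.0526
grasp_force: 63.4
clock: 28.0
eef_pos: [0.5082, -0.2755, 0.1744]
tool_rot: [-0.0, 1.0, -0.001, 0.001]
ft_force: [-0.4, 0.6, -2.0]
grip_width: 0.0523
grasp_force: 63.4
```

```bash
python3 -m creep '[[-1,4,0,0,0,0],[-1,4,0,0,0,0],[-1,4,0,0,0,0],[-1,4,0,0,0,0],[-0.8,4,0,0,0,0],[-0.5,4,0,0,0,0],[-0.5,4,0,0,0,0],[-0.5,4,0,0,0,0]]' -1; python3 -m creep '[[-0.5,4,0,0,0,0],[-0.5,4,0,0,0,0],[-0.5,4,0,0,0,0],[0,4,0,0,0,0],[0,4,0,0,0,0],[0,4,0,0,0,0],[0,3.9,0,0,0,0],[0,0,0,0,0,0]]' -1; python3 -m creep '[[0,0,-1,0,0,0],[0,0,-3,0,0,0],[0,0,-4,0,0,0],[0,0,-3,0,0,0],[0,0,-1.5,0,0,0],[0,0,0,0,0,0],[0,0,0,0,0,0]]' -1; python3 - <<'E'
from h import *
C,im=shot("wrist"); cv2.imwrite("pics/w12.png",im); e=status.get_obs()['eef_pos']; print(e)
for s,c,m in blobs(im,(45,90,40),(85,255,255),(100,50,540,420),1000):
    print(s, back(C,(s[0],s[1]+30),.014), back(C,(s[0]+s[2],s[1]+30),.014),back(C,(320,s[1]),.014))
E
```

```text
clock: 28.8
eef_pos: [0.4425, 0.0462, 0.171]
tool_rot: [-0.0, 1.0, -0.0, -0.002]
ft_force: [1.7, 0.9, -1.9]
grip_width: 0.0525
grasp_force: 63.6
clock: 29.6
eef_pos: [0.4283, 0.3276, 0.1704]
tool_rot: [-0.003, 1.0, -0.0, -0.001]
ft_force: [0.4, -0.5, -1.9]
grip_width: 0.0525
grasp_force: 63.9
clock: 30.3
eef_pos: [0.4291, 0.3223, 0.0475]
tool_rot: [0.0, 1.0, -0.001, -0.001]
ft_force: [-0.6, 0.1, -1.9]
grip_width: 0.0528
grasp_force: 63.9
[0.42987942 0.32310226 0.04850657]
[  206   168   230   160 22732] [0.38346314 0.26274915 0.014     ] [0.38346725 0.38439713 0.014     ] [0.36791256 0.32308729 0.014     ]
```

```bash
python3 -m creep '[[0,0,-0.8,0,0,0],[0,0,-0.7,0,0,0],[0,0,-0.4,0,0,0],[0,0,-0.2,0,0,0],[0,0,0,0,0,0],[0,0,0,0,0,0]]' -1;python3 -m creep '[[0,0,-0.1,0,0,0],[0,0,-0.1,0,0,0],[0,0,0,0,0,0]]' -1
```

```text
clock: 30.95
eef_pos: [0.4297, 0.324, 0.0274]
tool_rot: [-0.0, 1.0, 0.0, 0.0]
ft_force: [0.7, -0.2, -2.4]
grip_width: 0.0523
grasp_force: 64.0
clock: 31.25
eef_pos: [0.4297, 0.324, 0.0254]
tool_rot: [-0.0, 1.0, 0.0, 0.0]
ft_force: [-0.1, -0.5, -2.4]
grip_width: 0.0524
grasp_force: 64.1
```

```bash
python3 -m creep '[[0,0,-0.1,0,0,0],[0,0,0,0,0,0],[0,0,0,0,0,0]]' -1
```

```text
clock: 31.55
eef_pos: [0.4297, 0.324, 0.0253]
tool_rot: [-0.0, 1.0, 0.0, 0.0]
ft_force: [-2.1, -1.3, 5.5]
grip_width: 0.0525
grasp_force: 64.6
```

```bash
python3 -m creep '[[0,0,0,0,0,0],[0,0,0,0,0,0],[0,0,0,0,0,0],[0,0,0,0,0,0],[0,0,0,0,0,0],[0,0,0.5,0,0,0],[0,0,1.5,0,0,0]]' 1; python3 -m creep '[[0,0,3,0,0,0],[0,0,4,0,0,0],[0,0,4,0,0,0],[0,0,4,0,0,0],[-1,2,0,0,0,0],[-1,3,0,0,0,0],[-1,3,0,0,0,0],[0,0,0,0,0,0]]' 1; python3 - <<'E'
from h import *
C,im=shot("side"); cv2.imwrite("pics/fin.png",cv2.resize(im[140:390,220:470],None,fx=2.3,fy=2.3,interpolation=cv2.INTER_CUBIC))
E
```

```text
clock: 32.25
eef_pos: [0.4284, 0.323, 0.0433]
tool_rot: [-0.0, 1.0, -0.001, -0.001]
ft_force: [0.5, 0.4, 0.8]
grip_width: 0.0851
grasp_force: 0.0
clock: 33.05
eef_pos: [0.3984, 0.407, 0.1947]
tool_rot: [-0.002, 1.0, 0.001, 0.0]
ft_force: [-0.3, -0.2, -0.2]
grip_width: 0.0855
grasp_force: 0.0
```

View pics/fin.png

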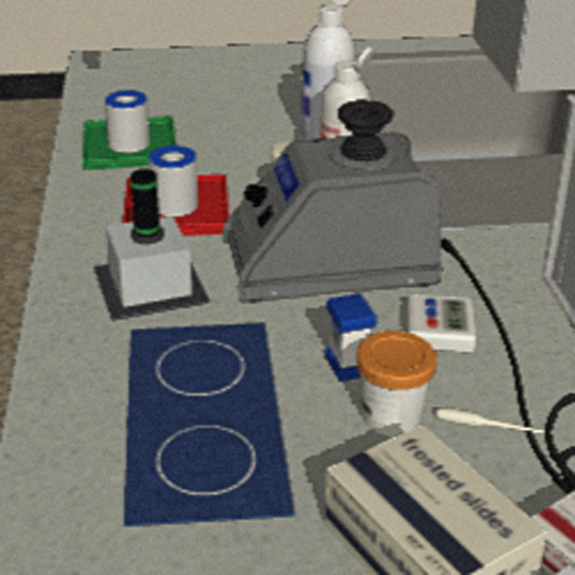

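The final view shows the adapters upright in the green tray (127,122) and the red tray (174,182). The gauge is home in its stand (146,205), the block and cup are undisturbed, and the arm is clear.

```bash
python3 -c "
from workcell import ticket
print(ticket.job_done())"
```

```text
the job is handed in; nothing more can be done
None
```

The job is handed in at about 33 s: the left adapter stopped the gauge and stands upright in the red tray, the right one took it fully home and stands upright in the green tray, and the gauge is back in its stand.

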